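# Present a pricking iron to the inspection camera

## Task

Slide the red knob of the iron rack's keeper left, all the way to its open end stop, then lift out the wider of the two pricking irons. Present it to the inspection camera: level, same side up as it lay, teeth pointing straight into the lens, their tips directly above the orange gauge pointer and at the height of the lens centre. Finish while holding it still there, touching nothing with it, and leave the keeper open, the narrow iron in the rack and everything else undisturbed.

Things in the scene. Friction and masses are not known exactly. Their poses are not given: they have to be found in the camera images.
- rack: Fixed wooden rack, base 155x150x12 mm. Two irons lie level in it, at y = +35 and -35 mm (order varies), undersides 60 mm above the bench, in slots 15 mm wide, 9 deep, of saddles at x = -60 to -45 and +14.5 to +24.5 mm; between the saddles the shanks are free at the sides and below (base top at 12 mm). Origin on the bench midway between the irons; x along the irons to their teeth, y left, z up
- keeper (a joint): Steel keeper bar across the rack's tail end (top 78 mm above the bench), sliding along the rack's y; its two tabs lie 2 mm over the iron tails and lock them. 0 = locked, 0.035 m = fully open at the brass stop at the rack's +y (left) end, which frees both irons. Starts at 0 to 0.01; about 1.5 N of friction; stays where it is left
- keeper_knob (a point): Point on the axis of the keeper's upright round red knob, 96 mm above the bench and 12 mm below the knob's top; the knob's grip is 22 mm in diameter and 18 mm high here. Axes as the rack's
- iron_wide: Steel pricking iron, about 80 g, 112 mm long, with a 26 mm wide toothed head; square shank 12 mm wide, 11 mm high. Origin at the underside, middle of the length; y runs along the iron to the teeth, z up. Shank from y = -56 to +26 mm, head from there to +56; balance point near y = 0. In the rack its y lies along the rack's x
- iron_wide_teeth (a point): Middle of the row of tooth tips of the wide iron: 56 mm along y from the iron's origin, half way up its thickness (5.5 mm). Axes as the iron's
- iron_narrow: The narrow pricking iron (18 mm wide head, otherwise the same size and axes as the wide one), in the other slot; it stays
- focus (a point): Where the tooth tips belong: on the lens axis 80 mm in front of the lens, 35 mm straight above the orange tip of the gauge pointer, 0.20 to 0.25 m above the bench (varies). x is level and points into the lens, z up. Grey camera head 52 mm wide, 50 high, black lens of 34 mm; thin gauge rod 58 mm below the lens axis. About 25 N would shift the head on its column
- stand: The camera's stand, fixed: dark base plate 85 x 100 x 14 mm with a steel column 305 mm tall. Origin under the base plate; the lens looks along its -x, the focus point is 140 mm from the origin along -x
- tape: Roll of tape lying flat, 103 mm in diameter, 26 mm high; bystander, origin under its centre
- block: Wooden sanding block 35 x 86 x 27 mm; bystander, origin under its centre
- roller: Seam roller with a wooden handle, 38 x 128 x 26 mm; bystander, origin under its centre
- rubber: Block of crepe rubber 42 x 60 x 18 mm; bystander, origin under its centre

How it is judged (in metres and radians):
On the way, in this order (a step that is already met when the one before it is completed fails the run):
1. the keeper is slid fully open to its end stop while both irons still lie in the rack (value of joint keeper above 0.032 m and distance of each of iron_wide, iron_narrow from where it was at the start of the episode below 0.015 m), for 0.1 s.
2. the wide iron is held in the gripper, lifted clear of the rack (height (world z) of iron_wide above 0.1 m and contact force between iron_wide and the fingers above 0.5 N and contact force between iron_wide and rack below 0.05 N), for 0.1 s.
At the end, for the whole second after the job is handed in: Gripper alone holds the wide iron still (20 mm/s, 0.2 rad/s): tooth tips within 15 mm of the focus point, length within 0.17 rad of the lens axis, teeth to the lens, top within 0.17 rad of up; keeper within 5 mm of its open stop, narrow iron within 15 mm, bystanders within 30 mm of their starts (distance between iron_wide_teeth and focus below 0.015 m and angle between the y axis of iron_wide and the x axis of focus, either way round below 0.17 rad and x of iron_wide in the frame of focus below -0.04 m and angle between iron_wide's own z axis and vertical below 0.17 rad and contact force between iron_wide and the fingers above 0.5 N and contact force between iron_wide and stand below 0.05 N and contact force between iron_wide and rack below 0.05 N and linear speed of iron_wide below 0.02 m/s and angular speed of iron_wide below 0.2 rad/s and value of joint keeper above 0.03 m and distance of iron_narrow from where it was at the start of the episode below 0.015 m and distance of each of tape, block, roller, rubber from where it was at the start of the episode below 0.03 m); the arm keeps its last pose, push and grip.
It fails at once if the narrow iron is moved by more than 15 mm (distance of iron_narrow from where it was at the start of the episode above 0.015 m).
It fails at once if the camera is pushed off its height by more than 8 mm (distance of focus from where it was at the start of the episode above 0.008 m).
It fails at once if a bystander (tape, sanding block, seam roller, crepe rubber) is moved by more than 30 mm (distance of any of tape, block, roller, rubber from where it was at the start of the episode above 0.03 m).
It also fails if it takes over 45 s, if anything falls off the work surface, if the arm or the gripper's body presses on something with over 40 N, if the wrist force passes 120 N, or if a joint passes its speed limit or range.

## Robot

A 6-joint arm with a two-finger parallel gripper is mounted at the origin on the work surface; the furniture and walls round the work are solid. World frame = base frame: x ahead of the robot, y to its left, z up, the work surface at z = 0. Lengths are in mm, angles in rad, forces in N, time in s.
With the tool pointing down it reaches from about 275 to 750 mm from the base axis. Payload 10.2 kg.
Tool frame: the origin (TCP) lies at the very end of the fingers, on their centre line; the grasp point (between the pads) lies ctrl.grip_depth behind it (ctrl.grip_depth is the distance from the TCP to the grasp point, in mm); z points along the fingers, y is the direction in which the jaws open and shut (so a half turn about z gives the same grasp; the last joint's range is limited). The gripper opens to 85 mm and grips with 20 to 120 N. Pads are 22 mm wide; open, the fingers measure 114 mm over their backs; the gripper's body (76 mm by 85 mm) begins 54 mm behind the grasp point. The pads swing forward as they close: fully open they stand 13 mm farther back than shut.
Start: joints at [1.017, 0.313, 1.498, -0, 1.331, -0.223], TCP at [170.533, 496.538, 207.994] pointing down, gripper open.
Joint ranges: [-2.94, 2.94], [-0.97, 2.17], [0.19, 2.56], [-1.23, 4.37], [0.02, 3.11], [-2.88, 2.88]. Speed limits (rad/s): [2.39, 2.39, 3.01, 3.14, 3.14, 3.14].

## Interface

Orientations are given as a unit quaternion [w, x, y, z].
In Python, from rig import telemetry, eyes, ctrl, nets gives the robot as it stands. The module is installed in compiled form; this text tells all that it offers.
- The arm moves only by the tool drive_tool, never from a script. Its argument "series" is text: rows parted by semicolons, each of 7 numbers parted by spaces: the shift along the tool's x, y, z normalised to -1 to 1, where 1 is 0.12 m, then the turn, a rotation vector about the tool's x, y, z normalised to -1 to 1, where 1 is 0.5 rad, then the opening, from 0 (shut) to 1 (fully open). In form: tx ty tz wx wy wz hand; .... A call has 1 to 20 rows; each row is the pose to reach, as a shift and turn from the pose measured when the call began, along the tool's axes at that moment; what a row does not reach only later rows make up. A row lasts 1/10 s, in which the tool goes at most 50 mm and 8.59 degrees, less where a joint would pass 70% of its speed; a pose out of reach is approached as far as the arm can. A call with a number of a shift or a turn outside -1 to 1 is refused whole. A call with a gripper value outside its range is refused whole. The fingers move at their own pace and stop on an object; "newtons" is the grip in N (left out, the last holds). Time passes only in rows, so rows that repeat a pose let the fingers close. It gives the time, the measured TCP pose, the force and the opening at its end, in the units of the state.
- telemetry.sense(): the state, without advancing time (a new reading comes with each control period).
- eyes.capture(name): name is "scene" or "side" or "wrist"; returns a dict with "frame" (400x640x3 uint8, red, green, blue), "fx", "fy", "cx", "cy" (pixels), "view" (4x4, takes a point from world to camera coordinates). Camera axes: x right, y up, looking along -z (the intrinsics and any distortion apply to the point x, -y, -z); pixel columns grow to the right and rows downward; lengths in mm; the calibration is good to about 2 mm. A picture is of the moment at which its call begins. There is no depth.
- ctrl.finish_job(): hands the job in, once; it reports no verdict.
Trained networks look in a picture, given as the dict that the camera call returned (one of the last four; its "shot" number tells which), for a name from the list of things; names that differ only in an ending like _2 or _b are one class to them, and where a whole thing is asked for, a point or a joint stands for the part that bears it (a point fixed in the world has none). Each returns a list of dicts, best first, with "confidence" (0 to 1); they miss things now and then, are a little off and sometimes report something else, mostly with a low value. They report only what shows in the picture. A call takes as long as a camera call.
- nets.spot_in(name, picture): "rect" ([left, top, right, bottom] in pixels, round what is visible of it).
The state is a dict: "time_s": time; "joints": joint angles; "dq": joint speeds; "tau": joint torques, N m; "eef_pos": TCP position; "ee_rot": TCP orientation; "force": force on the tool from outside, world axes, zero at the start; "wrist_torque": the same for the moment, N m; "grip_width": opening from 0.0 (shut) to 1.0 (fully open).
Only numpy, scipy, OpenCV 4.12 (cv2) and the standard library are available. Lean on these libraries where they do the work, as an engineer would, in place of code of your own. Each camera call takes 0.05 s, during which the arm holds its last target. There are 200 camera calls.

## Working session

There is one attempt and no reset: what is moved stays moved. The work goes in short steps, Python scripts to look and compute and a tool call to move; the robot and the scene stay as the last step left them, time stands still between calls to the robot, and variables do not carry over. Pictures are saved under pics/ and viewed, about 8 in all and at most 12, crops included, and the job is handed in when it is done.

Besides the shell and the picture viewer there is one more tool, called after "Emit:" as a command line: name --argument value ..., lists and objects as JSON in quotes. drive_tool: Moves the arm, as the interface text tells. Scaled input: -1 to 1 covers 0.12 m each way for a shift and 0.5 rad each way for a turn. Its arguments: {"type":"object","properties":{"series":{"type":"string"},"newtons":{"type":"number"}},"required":["series"]}

```bash
mkdir -p pics; python3 - <<'E'
from rig import telemetry, eyes, ctrl, nets
import cv2,numpy as np
s=telemetry.sense();print(s);print(ctrl.grip_depth)
for n in ["scene","side"]:
    p=eyes.capture(n);cv2.imwrite(f"pics/{n}0.png",p["frame"][:,:,::-1])
    print(n,p["fx"],p["fy"],p["cx"],p["cy"],[k for k in p]);print(np.round(p["view"],4).tolist())
    for t in ["rack","keeper_knob","iron_wide","iron_narrow","stand","focus","tape","block","roller","rubber"]:
        print(t,[(np.round(d["rect"]).tolist(),round(d["confidence"],2)) for d in nets.spot_in(t,p)[:2]])
E
```

```text
{'time_s': 0.0, 'joints': array([ 1.01656388e+00,  3.13477444e-01,  1.49843246e+00,  1.58728857e-05,
        1.33099604e+00, -2.23407303e-01]), 'dq': array([-0.00039488, -0.00054205,  0.00045534,  0.00116231,  0.00171963,
        0.00040103]), 'tau': array([ 5.32523918e-04, -4.12267363e+01, -2.59752470e+01, -1.27635622e-04,
        3.96000920e-03, -2.39288227e-05]), 'eef_pos': array([170.3909425 , 496.28172675, 207.42279097]), 'ee_rot': array([-2.56065004e-04,  1.64661112e-01,  9.86349982e-01, -6.04709818e-04]), 'force': array([-0.40337723,  0.5633717 , -0.14597235]), 'wrist_torque': array([ 0.00673914, -0.04847848,  0.00931619]), 'grip_width': 0.9994166045536415}
18.700000000000003
scene 508.83690666254216 508.83690666254216 312.4505325471548 204.28035700751553 ['frame', 'fx', 'fy', 'cx', 'cy', 'view', 'shot']
[[0.4918, -0.8706, 0.0131, -174.9001], [0.5899, 0.3442, 0.7305, -442.0349], [-0.6405, -0.3515, 0.6828, -777.0642], [0.0, 0.0, 0.0, 1.0]]
rack [([362.0, 242.0, 458.0, 320.0], 0.91)]
keeper_knob [([377.0, 257.0, 425.0, 289.0], 0.66)]
iron_wide [([418.0, 252.0, 455.0, 285.0], 0.6
[... 428 characters left out ...]
, 0.66)]
side 466.051586899528 466.051586899528 320.3282186942489 206.4295098424224 ['frame', 'fx', 'fy', 'cx', 'cy', 'view', 'shot']
[[-0.9911, -0.1312, 0.02, 574.1941], [0.0888, -0.5436, 0.8346, -102.7502], [-0.0986, 0.829, 0.5505, -1359.1984], [0.0, 0.0, 0.0, 1.0]]
rack [([301.0, 171.0, 362.0, 213.0], 0.65)]
keeper_knob [([341.0, 174.0, 361.0, 192.0], 0.59), ([323.0, 173.0, 348.0, 185.0], 0.37)]
iron_wide []
iron_narrow []
stand [([229.0, 170.0, 302.0, 286.0], 0.78)]
focus [([230.0, 180.0, 304.0, 220.0], 0.95)]
tape [([360.0, 239.0, 402.0, 270.0], 0.61)]
block [([340.0, 264.0, 375.0, 282.0], 0.85)]
roller [([265.0, 207.0, 296.0, 233.0], 0.58)]
rubber [([257.0, 288.0, 278.0, 313.0], 0.67)]
```

```bash
python3 - <<'E'
import cv2,numpy as np
a=cv2.imread("pics/scene0.png");b=cv2.imread("pics/side0.png")
c=cv2.resize(a[40:340,210:480],None,fx=2.2,fy=2,interpolation=3)
cv2.imwrite("pics/c1.png",cv2.resize(a[40:340,200:480],(560,600),interpolation=3))
cv2.imwrite("pics/c2.png",cv2.resize(b[140:320,200:440],(800,600),interpolation=3))
E
```

```text
(no output)
```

View pics/c1.png

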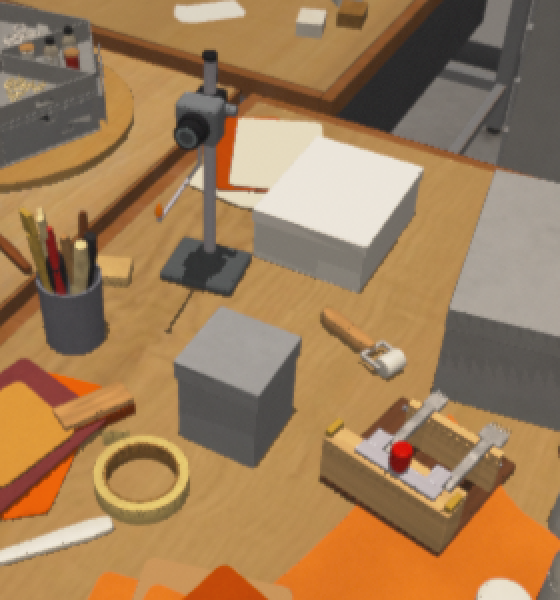

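View pics/c2.png

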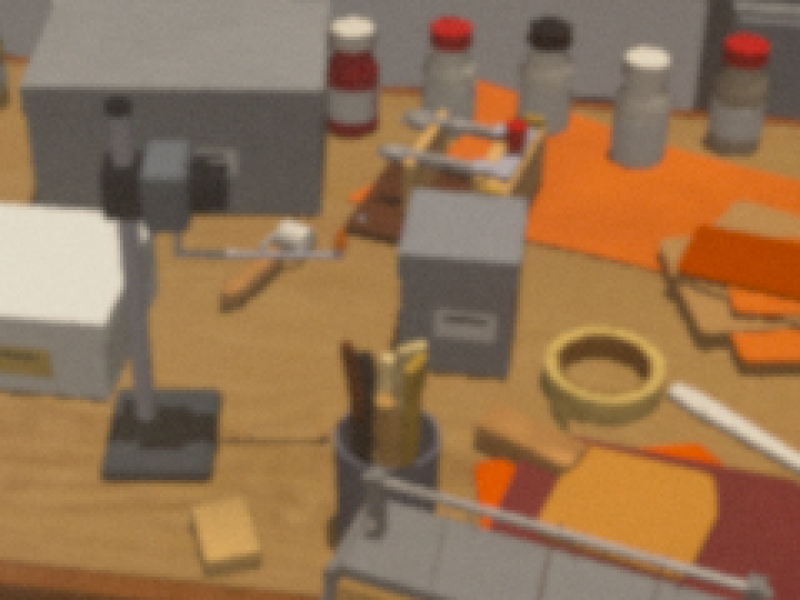

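The views show the rack with the red knob at scene (401,268) and side (355,181). The wide head is the near/right iron, at scene (447,258). The orange pointer tip is at scene (279,145) and side (302,213). A tall grey tin stands between rack and stand. Next I'll triangulate.

```bash
cat > h.py <<'E'
import numpy as np,cv2
from rig import telemetry, eyes, ctrl, nets
def ray(p,u,v):
    V=np.array(p["view"]);R=V[:3,:3];o=-R.T@V[:3,3]
    d=R.T@np.array([(u-p["cx"])/p["fx"],-(v-p["cy"])/p["fy"],-1]);return o,d/np.linalg.norm(d)
def atz(p,u,v,z):
    o,d=ray(p,u,v);return o+d*(z-o[2])/d[2]
def tri(p,a,q,b):
    o1,d1=ray(p,*a);o2,d2=ray(q,*b)
    t=np.linalg.lstsq(np.c_[d1,-d2],o2-o1,rcond=None)[0]
    x,y=o1+t[0]*d1,o2+t[1]*d2;return (x+y)/2,np.linalg.norm(x-y)
def proj(p,X):
    c=np.array(p["view"])@np.r_[X,1];return np.array([p["cx"]-p["fx"]*c[0]/c[2],p["cy"]+p["fy"]*c[1]/c[2]])
E
python3 - <<'E'
from h import *
np.set_printoptions(precision=1,suppress=True)
a=eyes.capture("scene");b=eyes.capture("side")
S=lambda u,v:(200+u/2-.25,40+v/2-.25);D=lambda u,v:(200+u*.3-.35,140+v*.3-.35)
def blob(p,box,lo,hi):
    x0,y0,x1,y1=box;h=cv2.cvtColor(p["frame"][y0:y1,x0:x1],cv2.COLOR_RGB2HSV).astype(int)
    h[...,0]=(h[...,0]+20)%180
    m=(h[...,0]>=lo)&(h[...,0]<=hi)&(h[...,1]>140)&(h[...,2]>90)
    v,u=np.nonzero(m);return (u.mean()+x0,v.mean()+y0),len(u),(u.min()+x0,v.min()+y0,u.max()+x0,v.max()+y0)
for nm,ba,bb,lo,hi in [("knob",(390,255,415,280),(347,172,362,190),10,24),("tip",(272,138,286,152),(298,207,306,218),22,36)]:
    A=blob(a,ba,lo,hi);B=blob(b,bb,lo,hi);print(nm,A,B,tri(a,A[0],b,B[0]))
for nm,x,y in [("brassL",(335,428),(535,121)),("teethW",(495,437),(412,118)),("teethN",(435,402),(388,153)),("tin topL",(176,373),(402,255)),("lens",(188,134),(226,183)),("coltop",(210,52),(118,103)),("tin a",(222,311),(400,255)),("tin b",(300,345),(412,190)),("tin c",(258,395),(526,190)),("tin d",(176,370),(522,262)),("rodback",(197,172),(178,250))]:
    print(nm,*tri(a,S(*x),b,D(*y)))
for nm,x,z in [("rackTailL",(322,435),60),("rackTailR",(463,510),60),("brassL",(335,428),72),("brassR",(453,500),72),("teethW",(495,432),65),("teethN",(437,397),65),("tailW",(437,482),70),("tailN",(372,448),70),("baseA",(160,272),14),("baseB",(188,238),14),("baseC",(252,256),14),("baseD",(230,292),14),("bigboxbot",(435,388),0),("whbot",(355,285),0),("whbotL",(255,252),0),("cup",(75,340),0),("roller",(385,370),10),("tape",(142,480),26)]:
    print(nm,atz(a,*S(*x),z))
print("base side")
for x in [(120,392),(220,392),(212,478),(103,474)]: print(atz(b,*D(*x),14))
E
```

```text
knob ((np.float64(400.0), np.float64(267.6058394160584)), 137, (np.int64(395), np.int64(261), np.int64(406), np.int64(275))) ((np.float64(354.51612903225805), np.float64(179.41935483870967)), 31, (np.int64(352), np.int64(176), np.int64(357), np.int64(184))) (array([ 489.8, -116.8,   96.3]), np.float64(1.3450538318387764))
tip ((np.float64(276.4923076923077), np.float64(142.2923076923077)), 65, (np.int64(272), np.int64(138), np.int64(281), np.int64(148))) ((np.float64(301.75), np.float64(210.66071428571428)), 56, (np.int64(298), np.int64(207), np.int64(305), np.int64(216))) (array([598.2, 230.1, 197.6]), np.float64(1.019271004639988))
brassL [465.9 -59.9 136.6] 14.29308931397534
teethW [ 594.2 -185.1   61.8] 3.3514809591367043
teethN [ 608.4 -113.7   62.5] 2.698393150063419
tin topL [532.8 133.   89.8] 81.26018038016039
lens [680.  235.8 239.7] 3.8742925957169296
coltop [749.5 247.8 304.4] 3.7210359163405577
tin a [567.2 125.9 114. ] 1.1858352974419555
tin b [567.6  29.1 112.8] 5.1557460629800245
tin c [471.2  28.9 123.5] 3.223219342943612
tin d [467.8 122.  113.9] 2.877572902734784
rodback [713.2 239.8 175. ] 9.67865757981816
rackTailL [506.3 -28.5  60. ]
rackTailR [ 488.3 -187.7   60. ]
brassL [511.7 -39.7  72. ]
brassR [ 485.2 -176.6   72. ]
teethW [ 595.6 -183.    65. ]
teethN [ 612.2 -113.3   65. ]
tailW [ 499.8 -155.1   70. ]
tailN [507.8 -82.7  70. ]
baseA [689.9 285.6  14. ]
baseB [768.8 291.1  14. ]
baseC [778.5 199.   14. ]
baseD [701.1 188.7  14. ]
bigboxbot [687.3 -92.9   0. ]
whbot [809.1  63.4   0. ]
whbotL [803.5 207.4   0. ]
cup [542.8 315.4   0. ]
roller [675.5 -33.8  10. ]
tape [386.  116.1  26. ]
base side
[781.3 211.6  14. ]
[701.9 199.1  14. ]
[684.8 298.7  14. ]
[766.9 306.9  14. ]
```

Emit:
drive_tool --series "-0.5 -0.5 -0.25 0 0 0 0;-1 -1 -0.25 0 0 0 0;-1 -1 -0.25 0 0 0 0;-1 -1 -0.25 0 0 0 0;-1 -1 -0.25 0 0 0 0;-1 -1 -0.25 0 0 0 0"

```text
time_s: 1.8
eef_pos: [245.2, 344.1, 238.2]
ee_rot: [0.0, 0.165, 0.986, 0.0]
force: [0.1, -0.4, -0.2]
grip_width: 0.004
```

Emit:
drive_tool --series "-1 -1 0 0 0 0 0;-1 -1 0 0 0 0 0;-1 -1 0 0 0 0 0;-1 -1 0 0 0 0 0;-1 -1 0 0 0 0 0"

```text
time_s: 2.3
eef_pos: [320.4, 190.7, 238.0]
ee_rot: [0.0, 0.166, 0.986, 0.0]
force: [-0.3, 0.7, -1.0]
grip_width: -0.001
```

Emit:
drive_tool --series "-1 -1 0 0 0 0 0;-1 -1 0 0 0 0 0;-1 -1 0 0 0 0 0;-1 -1 0 0 0 0 0;-1 -1 0 0 0 0 0"

```text
time_s: 2.8
eef_pos: [395.3, 37.4, 237.5]
ee_rot: [-0.0, 0.167, 0.986, 0.0]
force: [0.9, 1.4, -0.6]
grip_width: 0.004
```

Emit:
drive_tool --series "-1 -1 0 0 0 -0.26 0;-1 -1 0 0 0 -0.26 0;-1 -1 0 0 0 -0.26 0;-1 -1 0 0 0 -0.26 0;-1 -1 0 0 0 -0.26 0;-1 -1 0 0 0 -0.26 0"

```text
time_s: 3.4
eef_pos: [469.2, -113.5, 237.0]
ee_rot: [-0.001, 0.102, 0.995, 0.001]
force: [0.3, 0.6, 0.3]
grip_width: -0.003
```

```bash
python3 - <<'E'
from h import *
s=telemetry.sense();print(s["time_s"],s["eef_pos"],s["ee_rot"],s["joints"],s["force"])
p=eyes.capture("wrist");print(p["fx"],p["cx"],p["cy"],np.round(p["view"],3).tolist())
cv2.imwrite("pics/w1.png",p["frame"][:,:,::-1])
for t in ["keeper_knob","iron_wide","iron_narrow","rack"]: print(t,[(np.round(d["rect"]).tolist(),round(d["confidence"],2)) for d in nets.spot_in(t,p)[:2]])
E
```

```text
3.4 [ 469.16562857 -113.45598815  237.03779865] [-8.08221331e-04  1.01960988e-01  9.94787822e-01  7.02286396e-04] [-4.81026626e-01  1.98987847e-01  1.56842766e+00  7.20655045e-04
  1.37619853e+00 -1.84768593e+00] [0.31446402 0.6208633  0.32484645]
307.2547019386872 322.4343871182044 203.54054483966175 [[0.202, 0.979, 0.002, 14.586], [-0.93, 0.193, -0.311, 507.968], [-0.305, 0.061, 0.95, -258.333], [0.0, 0.0, 0.0, 1.0]]
keeper_knob [([281.0, 190.0, 369.0, 226.0], 0.93)]
iron_wide [([275.0, 206.0, 290.0, 290.0], 0.72)]
iron_narrow [([341.0, 208.0, 352.0, 258.0], 0.89)]
rack []
```

View pics/w1.png

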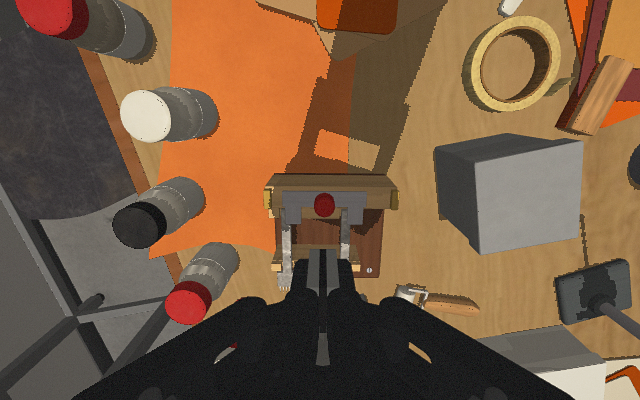

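Wrist view: the knob is at (324,205), the wide iron at left with its head near (285,283), and the narrow iron at (346,235). The bench left of and ahead of the rack is clear. Now I'll localise these, and zoom on the gauge.

```bash
python3 - <<'E'
from h import *
np.set_printoptions(precision=1,suppress=True)
p=eyes.capture("wrist");a=eyes.capture("scene");b=eyes.capture("side")
h=cv2.cvtColor(p["frame"][180:230,300:350],cv2.COLOR_RGB2HSV)
m=((h[...,0]<8)|(h[...,0]>172))&(h[...,1]>150)&(h[...,2]>60)
v,u=np.nonzero(m);print(u.min()+300,u.max()+300,v.min()+180,v.max()+180,u.mean()+300,v.mean()+180)
print("knob",atz(p,u.mean()+300,v.mean()+180,102))
print("teethW",atz(p,285,290,65.5),"brassL",atz(p,394,199,75),"brassR",atz(p,269,199,75))
f=lambda im,r,s:cv2.resize(im[r[1]:r[3],r[0]:r[2],::-1],None,fx=s,fy=s,interpolation=cv2.INTER_NEAREST)
w=f(p["frame"],(250,165,410,305),3.5)
t=np.zeros((600,800,3),np.uint8)
A=f(a["frame"],(270,80,320,155),8);B=f(b["frame"],(225,175,310,225),8)
t[:A.shape[0],:400]=A
cv2.imwrite("pics/w2.png",w);cv2.imwrite("pics/g.png",t)
t2=np.zeros((600,800,3),np.uint8);t2[:400,:680]=B;cv2.imwrite("pics/g2.png",t2[:400])
print(w.shape)
E
```

```text
315 335 193 216 324.9225 204.44
knob [ 489.4 -114.6  102. ]
teethW [ 603.9 -189.8   65.5] brassL [507.6 -39.   75. ] brassR [ 479.2 -176.3   75. ]
(490, 560, 3)
```

View pics/w2.png

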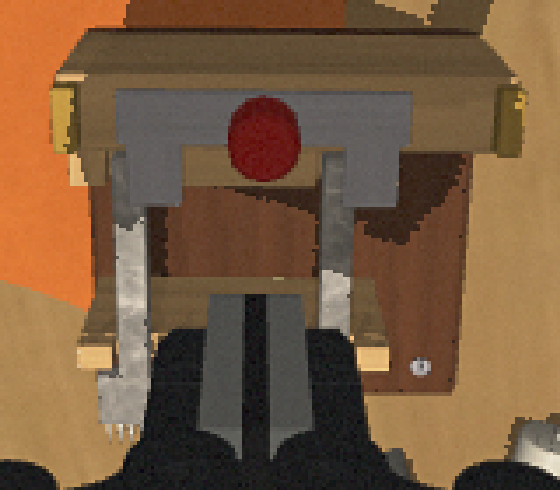

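View pics/g.png

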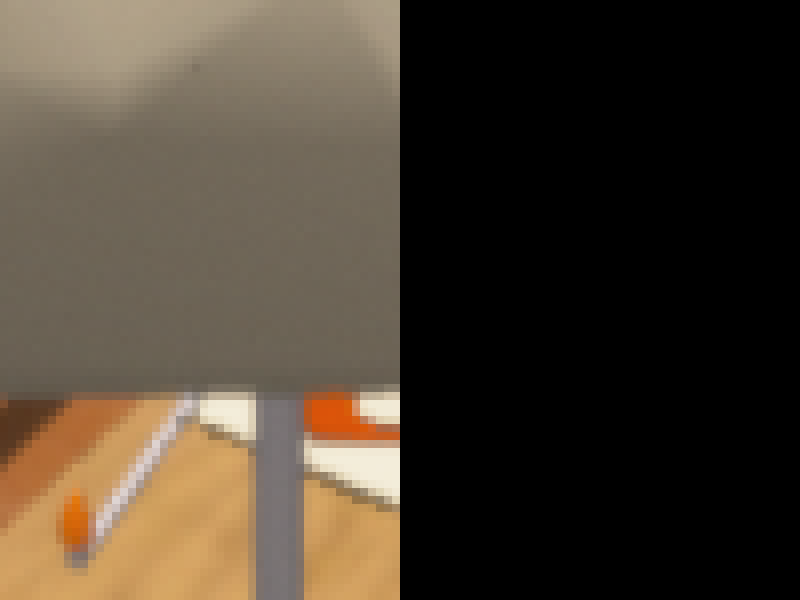

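View pics/g2.png

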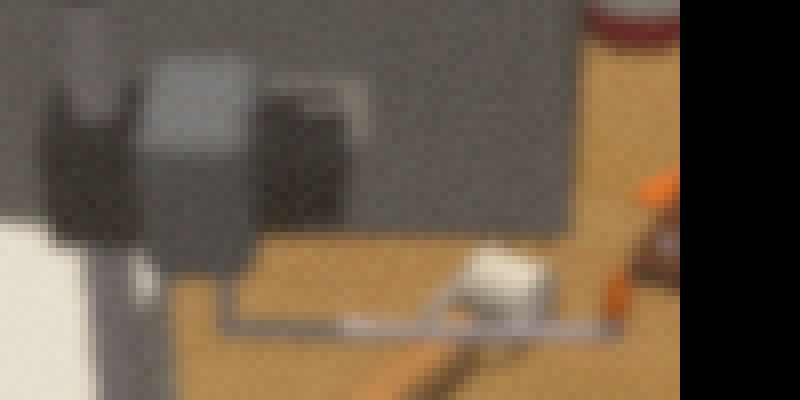

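Scene crop: orange tip top at (279.4,141.2), its foot at (279.7,149.5). Side crop: top at (302.7,208.5), foot at (302,216); the lens front is around (268,193). Wrist crop: wide shank centre at (287.6,236.4), narrow at (346,236.4).

```bash
python3 - <<'E'
from h import *
np.set_printoptions(precision=1,suppress=True)
p=eyes.capture("wrist");a=eyes.capture("scene");b=eyes.capture("side")
W=lambda u,v:(250+u/3.5-.3,165+v/3.5-.3)
print("cam",ray(p,0,0)[0])
for n,x,z in [("wide",(131.5,250),71),("wide2",(132,330),71),("wideteeth",(122,435),65),("nar",(336,250),71),("nar2",(337,325),71),("brassL",(510,90),78),("brassR",(63,90),78),("barL",(411,92),78),("barR",(117,92),78),("tabL",(398,205),78),("tabR",(130,205),78),("saddleL",(388,348),69),("saddleR",(78,348),69)]: print(n,atz(p,*W(*x),z))
for n,x,y in [("tip",(279.4,141.2),(302.7,208.5)),("foot",(279.7,149.5),(302,216)),("lens",(293.7,106.7),(268,194.5)),("teethW",(448,256),(323,174.5))]: print(n,*tri(a,x,b,y))
E
```

```text
cam [390.5 -97.8 404. ]
wide [ 529.1 -168.7   71. ]
wide2 [ 558.5 -175.7   71. ]
wideteeth [ 602.5 -191.    65. ]
nar [ 543.2 -101.1   71. ]
nar2 [ 571.1 -105.8   71. ]
brassL [497.1 -37.5  78. ]
brassR [ 468.4 -175.2   78. ]
barL [491.4 -68.1  78. ]
barR [ 472.5 -158.7   78. ]
tabL [528.3 -78.3  78. ]
tabR [ 510.5 -163.9   78. ]
saddleL [584.7 -90.   69. ]
saddleR [ 562.5 -196.4   69. ]
tip [598.1 223.8 201.2] 4.517185118193751
foot [599.3 224.  178.7] 3.06882391966499
lens [678.9 235.6 240.1] 4.609819361297975
teethW [ 596.  -184.6   65.2] 0.6434439251511068
```

Emit:
drive_tool --series "-0.17 -0.25 0 0 0 0 0;-0.17 -0.25 0.4 0 0 0 0;-0.17 -0.25 0.8 0 0 0 0;-0.17 -0.25 1 0 0 0 0;-0.17 -0.25 1 0 0 0 0;-0.17 -0.25 1 0 0 0 0"

```text
time_s: 4.55
eef_pos: [483.2, -149.1, 118.4]
ee_rot: [0.0, 0.103, 0.995, 0.0]
force: [-0.1, 0.2, -0.2]
grip_width: -0.003
```

```bash
python3 - <<'E'
from h import *
p=eyes.capture("wrist")
cv2.imwrite("pics/w3.png",cv2.resize(p["frame"][120:400,160:480,::-1],None,fx=2,fy=2))
E
```

```text
(no output)
```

View pics/w3.png

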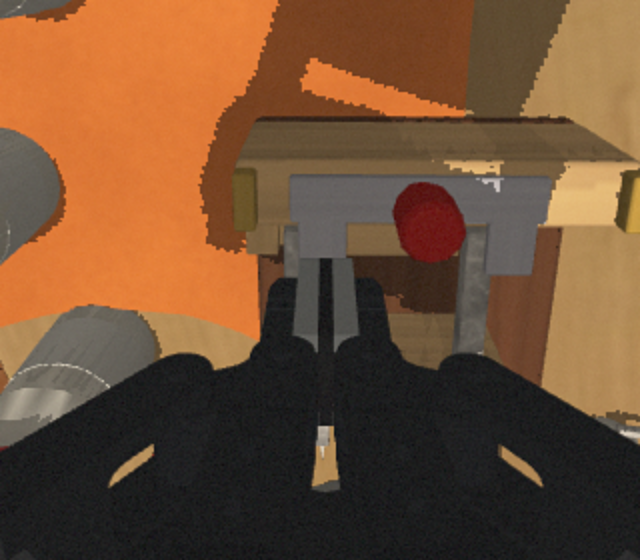

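The fingers hang to the right of the knob with clear space; left of the knob the bar is free up to the brass stop. Next: descend, then push.

Emit:
drive_tool --series "0 0 0.14 0 0 0 0;0 0 0.27 0 0 0 0;0 0 0.27 0 0 0 0;0 0 0.27 0 0 0 0"

```text
time_s: 5.0
eef_pos: [484.4, -149.7, 88.2]
ee_rot: [0.002, 0.103, 0.995, -0.001]
force: [0.1, 0.0, -0.3]
grip_width: -0.005
```

Emit:
drive_tool --series "0 0.06 0 0 0 0 0;0 0.12 0 0 0 0 0;0 0.16 0 0 0 0 0;0 0.2 0 0 0 0 0;0 0.24 0 0 0 0 0;0 0.28 0 0 0 0 0;0 0.3 0 0 0 0 0;0 0.3 0 0 0 0 0"

```text
time_s: 5.8
eef_pos: [491.8, -114.2, 88.1]
ee_rot: [0.002, 0.103, 0.995, -0.001]
force: [-0.4, -1.0, -0.2]
grip_width: -0.001
```

Emit:
drive_tool --series "0 0.03 0 0 0 0 0;0 0.06 0 0 0 0 0;0 0.08 0 0 0 0 0;0 0.1 0 0 0 0 0;0 0.1 0 0 0 0 0"

```text
time_s: 6.3
eef_pos: [494.3, -102.2, 88.1]
ee_rot: [0.002, 0.102, 0.995, -0.001]
force: [0.8, 0.3, 0.2]
grip_width: 0.003
```

Emit:
drive_tool --series "0 0.02 0 0 0 0 0;0 0.04 0 0 0 0 0;0 0.05 0 0 0 0 0;0 0.05 0 0 0 0 0"

```text
time_s: 6.7
eef_pos: [495.5, -96.1, 88.1]
ee_rot: [0.002, 0.102, 0.995, -0.001]
force: [0.4, -0.4, -0.1]
grip_width: -0.001
```

```bash
python3 - <<'E'
from h import *
p=eyes.capture("wrist");print(telemetry.sense()["force"])
cv2.imwrite("pics/w4.png",cv2.resize(p["frame"][120:400,160:480,::-1],None,fx=2,fy=2))
E
```

```text
[-0.05314173  1.09882958  0.59140561]
```

View pics/w4.png

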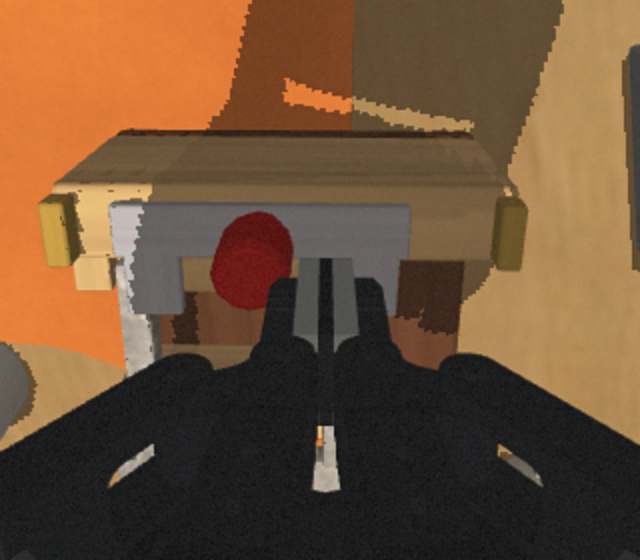

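The wrist view is mirrored relative to what I assumed: image right is world +y. The fingers are now at +y of the knob and the bar seems unmoved. Checking by numbers.

```bash
python3 - <<'E'
from h import *
np.set_printoptions(precision=1,suppress=True)
p=eyes.capture("wrist");s=telemetry.sense();T=s["eef_pos"];print(T,s["joints"])
P=lambda u,v:(160+u/2-.25,120+v/2-.25)
print("tcp px",proj(p,T), "crop", (proj(p,T)-[160,120])*2, "back18.7",(proj(p,T+[0,0,18.7])-[160,120])*2,"cam",ray(p,0,0)[0])
h=cv2.cvtColor(p["frame"][210:290,250:320],cv2.COLOR_RGB2HSV)
m=((h[...,0]<8)|(h[...,0]>172))&(h[...,1]>150)&(h[...,2]>60)
v,u=np.nonzero(m);print(u.min()+250,u.max()+250,v.min()+210,v.max()+210)
for z in (96,102,108): print("knob",atz(p,u.mean()+250,v.mean()+210,z))
for X in ([490,-116,108],[490,-116,84]): print((proj(p,np.array(X))-[160,120])*2)
for n,x in [("barL",(410,207)),("barR",(112,207)),("brassL",(497,200)),("brassR",(74,200))]: print(n,atz(p,*P(*x),78))
E
```

```text
[495.5 -96.3  88.1] [-0.4  0.4  1.7 -0.   1.  -1.8]
tcp px [320.5 244.3] crop [321.1 248.5] back18.7 [320.6 279.2] cam [416.3 -78.6 254.3]
265 306 226 274
knob [ 491.  -115.8   96. ]
knob [ 488.2 -114.4  102. ]
knob [ 485.3 -113.   108. ]
[244.2 276.8]
[254.  238.4]
barL [491.9 -67.7  78. ]
barR [ 473.2 -157.9   78. ]
brassL [495.  -41.1  78. ]
brassR [ 468.6 -168.6   78. ]
```

```bash
python3 - <<'E'
from h import *
np.set_printoptions(precision=1,suppress=True)
T=telemetry.sense()["eef_pos"]
R=[]
for n,(x0,y0,x1,y1) in [("scene",(370,240,430,300)),("side",(335,165,370,195))]:
    p=eyes.capture(n);h=cv2.cvtColor(p["frame"][y0:y1,x0:x1],cv2.COLOR_RGB2HSV)
    m=((h[...,0]<6)|(h[...,0]>170))&(h[...,1]>140)&(h[...,2]>70)
    v,u=np.nonzero(m);print(n,len(u),(u.min()+x0,u.max()+x0,v.min()+y0,v.max()+y0,u.mean()+x0,v.mean()+y0) if len(u) else "", "tcp",proj(p,T),"knob0",proj(p,np.array([489.6,-115.5,96])))
    R.append(cv2.resize(p["frame"][y0-50:y1+30,x0-40:x1+40,::-1],(400,500),interpolation=3))
cv2.imwrite("pics/s5.png",np.hstack(R))
E
```

```text
scene 140 (np.int64(395), np.int64(406), np.int64(261), np.int64(275), np.float64(400.0857142857143), np.float64(267.65714285714284)) tcp [390.7 264.6] knob0 [399.1 267.8]
side 18 (np.int64(353), np.int64(357), np.int64(180), np.int64(185), np.float64(354.6111111111111), np.float64(182.38888888888889)) tcp [351.9 184.7] knob0 [354.4 179.5]
```

View pics/s5.png

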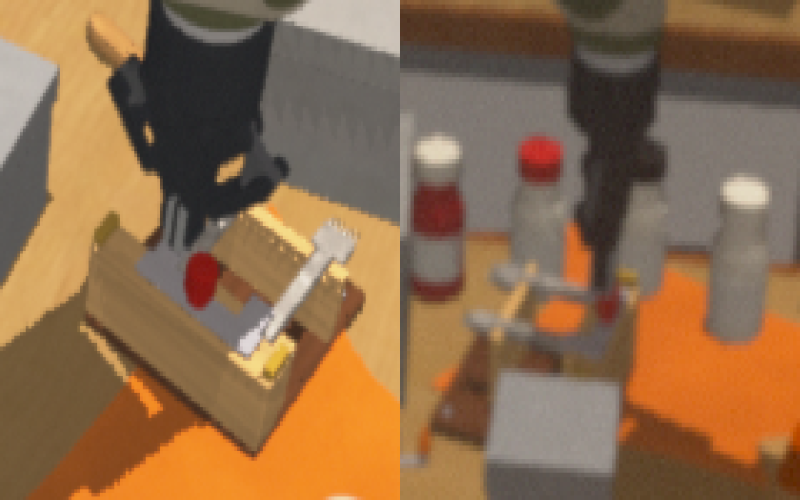

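Scene and side views both show the knob unmoved, with the shut fingertips drawn roughly 10–15 mm higher than the reported TCP, so they passed over the knob. I'll move back to the right side of it, then feel downwards for the bar top (78 mm).

Emit:
drive_tool --series "0 0 -0.15 0 0 0 0;0 -0.2 -0.15 0 0 0 0;0 -0.4 -0.15 0 0 0 0;0 -0.47 -0.15 0 0 0 0;0.01 -0.47 0 0 0 0 0;0.01 -0.47 0 0 0 0 0;0.01 -0.47 0.03 0 0 0 0;0.01 -0.47 0.05 0 0 0 0;0.01 -0.47 0.05 0 0 0 0"

```text
time_s: 7.8
eef_pos: [483.0, -151.1, 82.3]
ee_rot: [0.002, 0.102, 0.995, -0.001]
force: [0.4, 0.1, -0.4]
grip_width: 0.002
```

Emit:
drive_tool --series "0 0 0.02 0 0 0 0;0 0 0.03 0 0 0 0;0 0 0.03 0 0 0 0"

```text
time_s: 8.1
eef_pos: [483.0, -151.0, 78.6]
ee_rot: [0.002, 0.102, 0.995, -0.001]
force: [0.7, -0.0, 0.0]
grip_width: 0.002
```

Emit:
drive_tool --series "0 0 0.02 0 0 0 0;0 0 0.03 0 0 0 0;0 0 0.03 0 0 0 0"

```text
time_s: 8.4
eef_pos: [482.9, -151.0, 74.8]
ee_rot: [0.002, 0.102, 0.995, -0.001]
force: [-0.9, -0.8, 0.7]
grip_width: -0.002
```

Emit:
drive_tool --series "0 0 0.02 0 0 0 0;0 0 0.02 0 0 0 0;0 0.06 0.02 0 0 0 0;0 0.12 0.02 0 0 0 0;0 0.18 0.02 0 0 0 0;0 0.18 0.02 0 0 0 0"

```text
time_s: 9.0
eef_pos: [487.5, -128.8, 72.4]
ee_rot: [0.002, 0.102, 0.995, -0.001]
force: [-0.4, 0.2, 0.1]
grip_width: 0.001
```

Emit:
drive_tool --series "0 0.03 0 0 0 0 0;0 0.06 0 0 0 0 0;0 0.08 0 0 0 0 0;0 0.08 0 0 0 0 0"

```text
time_s: 9.4
eef_pos: [489.5, -119.1, 72.4]
ee_rot: [0.002, 0.102, 0.995, -0.001]
force: [1.3, -0.1, 0.8]
grip_width: -0.0
```

```bash
cat > k.py <<'E'
from h import *
p=eyes.capture("scene");x0,y0,x1,y1=360,230,430,300
h=cv2.cvtColor(p["frame"][y0:y1,x0:x1],cv2.COLOR_RGB2HSV)
m=((h[...,0]<6)|(h[...,0]>170))&(h[...,1]>140)&(h[...,2]>70)
v,u=np.nonzero(m);s=telemetry.sense();print(len(u),u.mean()+x0,v.mean()+y0,atz(p,u.mean()+x0,v.mean()+y0,97),s["force"],s["eef_pos"])
E
python3 k.py
```

```text
121 390.6528925619835 262.35537190082647 [493.21366756 -96.12697743  97.        ] [-0.61701012 -0.89306544  0.37652429] [ 489.45571089 -119.26255854   72.45159167]
```

The knob now moves, about 19 mm so far. Pushing on to the stop.

Emit:
drive_tool --series "0 0.03 0 0 0 0 0;0 0.05 0 0 0 0 0;0 0.06 0 0 0 0 0;0 0.06 0 0 0 0 0"

```text
time_s: 9.85
eef_pos: [490.8, -113.3, 72.4]
ee_rot: [0.002, 0.101, 0.995, -0.002]
force: [-1.8, -9.3, -1.3]
grip_width: 0.002
```

Emit:
drive_tool --series "0 0.02 0 0 0 0 0;0 0.03 0 0 0 0 0;0 0.03 0 0 0 0 0"

```text
time_s: 10.15
eef_pos: [491.0, -112.8, 72.6]
ee_rot: [0.001, 0.101, 0.995, -0.005]
force: [-6.1, -20.1, -1.6]
grip_width: 0.003
```

```bash
python3 k.py
```

```text
111 388.06306306306305 260.8918918918919 [494.13017141 -90.25695739  97.        ] [ -7.20813507 -19.42349449  -1.58365049] [ 491.00164831 -112.77381208   72.53464117]
```

Emit:
drive_tool --series "0 -0.08 0 0 0 0 0;0 -0.1 0 0 0 0 0;0 -0.1 -0.4 0 0 0 0;0 -0.1 -0.65 0 0 0 0.5;-0.25 -0.25 -0.65 0 0 0 0.5;-0.49 -0.4 -0.65 0 0 0 0.5;-0.49 -0.4 -0.65 0 0 0 0.5;-0.49 -0.4 -0.65 0 0 0 0.5;-0.49 -0.4 -0.65 0 0 0 0.5"

```text
time_s: 11.1
eef_pos: [538.3, -170.0, 151.0]
ee_rot: [0.001, 0.101, 0.995, -0.004]
force: [0.2, 0.3, 0.6]
grip_width: 0.499
```

```bash
python3 k.py; python3 - <<'E'
from h import *
s=telemetry.sense();print(s["ee_rot"],s["grip_width"])
p=eyes.capture("wrist")
cv2.imwrite("pics/w6.png",cv2.resize(p["frame"][120:400,160:480,::-1],None,fx=2,fy=2))
T=s["eef_pos"]
for X in (T,T+[0,0,18.7],[538.6,-171,71],[529.1,-168.7,71],[600,-187,65]): print((proj(p,np.array(X))-[160,120])*2)
E
```

```text
137 389.02919708029196 260.7226277372263 [495.48231956 -91.72495875  97.        ] [ 0.54425659 -1.10843508  0.3974447 ] [ 538.34056993 -170.05440485  151.16399031]
[ 0.00112858  0.10074227  0.99490272 -0.00427843] 0.501304106060192
[321.27611446 248.43276994]
[320.36370353 279.09312364]
[321.70211444 165.52976349]
[322.508794   143.29953832]
[314.78231957 291.08710657]
```

View pics/w6.png

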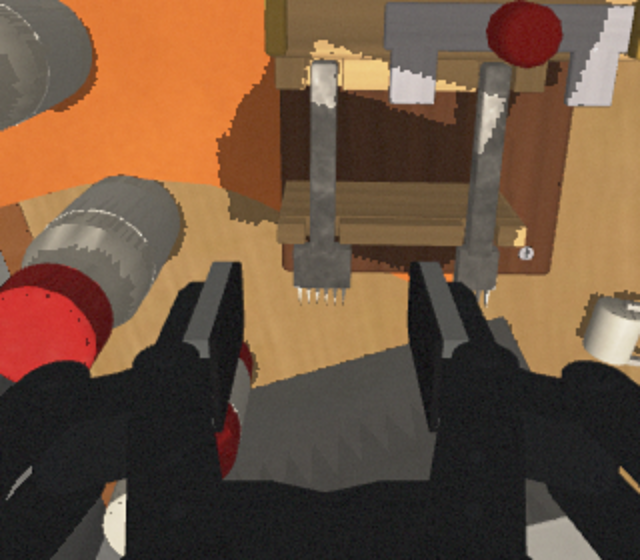

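Wrist view: the wide iron is centred under the gripper, tail at crop (324,60) and tips at (322,302). The keeper tabs are clear of both tails.

```bash
python3 - <<'E'
from h import *
np.set_printoptions(precision=1,suppress=True)
p=eyes.capture("wrist");P=lambda u,v:(160+u/2-.25,120+v/2-.25)
for n,x,z in [("tail",(324,62),71),("tips",(322,303),65.5),("shank",(323,150),71),("shankN",(486,150),71),("barRback",(386,5),78),("tabR",(390,103),78),("tabRr",(434,103),78)]: print(n,atz(p,*P(*x),z))
E
```

```text
tail [ 496.  -161.6   71. ]
tips [ 606.4 -185.2   65.5]
shank [ 531.9 -169.4   71. ]
shankN [ 545.3 -102.6   71. ]
barRback [ 478.6 -134.1   78. ]
tabR [ 516.  -138.9   78. ]
tabRr [ 519.5 -121.8   78. ]
```

Emit:
drive_tool --series "-0.02 -0.01 0.15 0 0 0 0.5;-0.02 -0.01 0.3 0 0 0 0.5;-0.02 -0.01 0.45 0 0 0 0.5;-0.02 -0.01 0.6 0 0 0 0.5;-0.02 -0.01 0.68 0 0 0 0.5;-0.02 -0.01 0.68 0 0 0 0.5"

```text
time_s: 11.85
eef_pos: [540.2, -172.2, 68.9]
ee_rot: [0.0, 0.101, 0.995, -0.004]
force: [-0.4, -0.4, 0.4]
grip_width: 0.499
```

Emit:
drive_tool --series "0 0 0.1 0 0 0 0.5;0 0 0.2 0 0 0 0.5;0 0 0.3 0 0 0 0.5;0 0 0.32 0 0 0 0.5;0 0 0.32 0 0 0 0.5"

```text
time_s: 12.35
eef_pos: [540.0, -172.4, 30.0]
ee_rot: [0.0, 0.101, 0.995, -0.004]
force: [0.1, -0.8, 0.8]
grip_width: 0.5
```

No contact. Closing.

Emit:
drive_tool --series "0 0 0 0 0 0 0.3;0 0 0 0 0 0 0;0 0 0 0 0 0 0;0 0 0 0 0 0 0;0 0 0 0 0 0 0;0 0 0 0 0 0 0;0 0 0 0 0 0 0;0 0 0 0 0 0 0" --newtons 50

```text
time_s: 13.15
eef_pos: [540.3, -172.6, 30.5]
ee_rot: [0.0, 0.101, 0.995, -0.004]
force: [-0.8, -0.1, 6.0]
grip_width: 0.113
```

```bash
python3 k.py; python3 - <<'E'
from h import *
p=eyes.capture("side");q=eyes.capture("wrist")
A=cv2.resize(p["frame"][130:230,290:390,::-1],(300,300),interpolation=3)
B=cv2.resize(q["frame"][120:400,160:480,::-1],(457,400));t=np.zeros((400,757,3),np.uint8);t[:300,:300]=A;t[:,300:]=B
cv2.imwrite("pics/w7.png",t)
E
```

```text
138 389.1231884057971 260.7028985507246 [495.62165626 -91.86451722  97.        ] [-0.08177391  0.75870662  6.11220804] [ 540.30184025 -172.58234162   30.50064376]
```

View pics/w7.png

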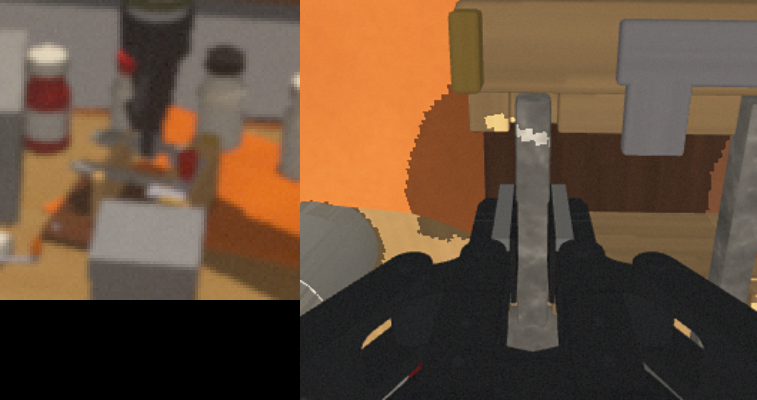

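The shank sits between the pads, with the rest of the rack undisturbed. Lifting.

Emit:
drive_tool --series "0 0 -0.05 0 0 0 0;0 0 -0.12 0 0 0 0;0 0 -0.22 0 0 0 0;0 0 -0.4 0 0 0 0;0 0 -0.6 0 0 0 0;0 0 -0.8 0 0 0 0;0 0 -1 0 0 0 0;0 0 -1 0 0 0 0;0 0 -1 0 0 0 0"

```text
time_s: 14.2
eef_pos: [540.2, -171.5, 150.6]
ee_rot: [0.001, 0.101, 0.995, -0.004]
force: [-0.6, -0.8, -1.5]
grip_width: 0.113
```

```bash
python3 k.py; python3 - <<'E'
from h import *
s=telemetry.sense();print(s["ee_rot"],s["grip_width"],s["wrist_torque"])
p=eyes.capture("scene")
q=eyes.capture("wrist")
A=cv2.resize(p["frame"][150:330,350:500,::-1],(333,400),interpolation=3)
B=cv2.resize(q["frame"][120:400,160:480,::-1],(457,400))
cv2.imwrite("pics/w8.png",np.hstack([A,B]))
E
```

```text
137 389.04379562043795 260.7153284671533 [495.51400845 -91.74233259  97.        ] [ 1.40755237  0.38818805 -1.09993937] [ 539.80734984 -171.3633767   149.75151462]
[-1.74645990e-04  1.00718220e-01  9.94907863e-01 -3.76210414e-03] 0.11387186525518557 [-0.00139826  0.01995435  0.03507269]
```

View pics/w8.png

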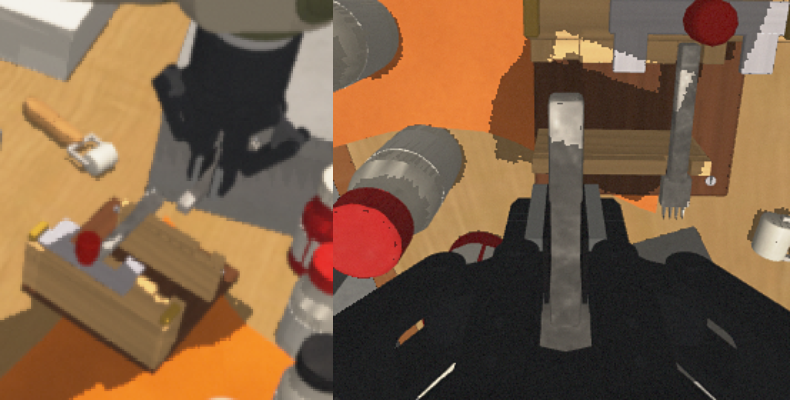

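The iron is held level in the pads, the keeper bar is against the left brass stop, and the narrow iron is in place. That was my 12th picture, so I'll check by numbers from here. Carrying it across, high over the tin.

Emit:
drive_tool --series "0 0.05 -0.15 0 0 0 0;0.05 0.2 -0.3 0 0 0 0;0.12 0.4 -0.42 0 0 0 0;0.2 0.6 -0.42 0 0 0 0;0.3 0.8 -0.42 0 0 0 0;0.38 0.99 -0.42 0 0 0 0;0.38 0.99 -0.42 0 0 0 0"

```text
time_s: 15.05
eef_pos: [518.2, -43.1, 198.3]
ee_rot: [-0.001, 0.099, 0.995, -0.003]
force: [-0.1, -0.9, -1.3]
grip_width: 0.116
```

Emit:
drive_tool --series "0.07 0.15 0 0 0 -0.1 0;0.14 0.35 0 0 0 -0.2 0;0.22 0.55 0 0 0 -0.35 0;0.3 0.75 0 0 0 -0.5 0;0.38 0.95 0 0 0 -0.68 0;0.38 0.99 0 0 0 -0.68 0;0.38 0.99 0 0 0 -0.68 0"

```text
time_s: 15.75
eef_pos: [497.1, 82.3, 197.1]
ee_rot: [-0.002, -0.07, 0.998, -0.003]
force: [0.1, -1.1, -0.5]
grip_width: 0.111
```

```bash
cat > f.py <<'E'
from h import *
np.set_printoptions(precision=1,suppress=True)
a=eyes.capture("scene");b=eyes.capture("side");w=eyes.capture("wrist");s=telemetry.sense();T=s["eef_pos"];print(T,s["ee_rot"],s["grip_width"])
for n,p in (("a",a),("b",b),("w",w)):
    for k in ("focus","iron_wide","stand"): print(n,k,[(np.round(d["rect"],1).tolist(),round(d["confidence"],2)) for d in nets.spot_in(k,p)[:2]])
def orange(p,c,r):
    x0,y0=int(c[0]-r),int(c[1]-r);f=p["frame"][y0:y0+2*r+1,x0:x0+2*r+1];h=cv2.cvtColor(f,cv2.COLOR_RGB2HSV).astype(int)
    m=((h[...,0]<15)&(h[...,1]>195)&(h[...,2]>140)).astype(np.uint8)
    n,l,st,ce=cv2.connectedComponentsWithStats(m)
    return [(st[i].tolist()[:2]+np.array([x0,y0]),st[i][2:].tolist(),ce[i]+[x0,y0]) for i in range(1,n) if st[i][4]>3]
print(orange(a,(279.5,145),8));print(orange(b,(302.3,212),7))
print("pencil",tri(a,(218.8,145.8),b,(303.3,243.5)),tri(a,(218.8,145.8),b,(324,243)))
E
python3 f.py; python3 - <<'E'
from h import *
w=eyes.capture("wrist");s=telemetry.sense();T=s["eef_pos"]
print("tail rel",atz(w,323.9,185.1,T[2]+41)-T)
E
```

```text
[497.2  81.3 197.3] [-0.  -0.1  1.  -0. ] 0.11420448845423363
a focus []
a iron_wide [([297.3, 175.8, 314.7, 197.3], 0.52)]
a stand [([279.3, 102.8, 305.4, 186.6], 0.81)]
b focus [([232.4, 181.9, 304.2, 218.0], 0.62), ([266.4, 206.8, 294.5, 230.0], 0.35)]
b iron_wide [([322.4, 170.8, 371.8, 173.0], 0.67)]
b stand [([231.4, 170.3, 304.7, 284.0], 0.84)]
w focus []
w iron_wide [([304.0, 183.7, 337.3, 365.0], 0.61)]
w stand []
[(array([278, 142]), [3, 6, 15], array([278.9, 144.7]))]
[(array([301, 210]), [2, 4, 6], array([301.7, 211.8]))]
pencil (array([563.4, 349. , 180.3]), np.float64(30.296145783253337)) (array([531.3, 336.8, 190.2]), np.float64(2.3682554531975075))
tail rel [-46.48796424  -4.82222585  41.        ]
```

```bash
cat > g.py <<'E'
from f import *
F,e=tri(a,orange(a,(279.5,145),8)[0][2],b,orange(b,(302.3,212),7)[0][2]);print("cone centre",F,e)
q=s["ee_rot"];yaw=np.arctan2(2*(q[1]*q[2]),q[1]**2-q[2]**2)+np.pi  # tool -x direction
yaw=(yaw+np.pi)%(2*np.pi)-np.pi
print("iron yaw",round(yaw,3))
for D in (58,62,66):
    X=T+[D*np.cos(yaw),D*np.sin(yaw),35];print(D,X,proj(a,X),proj(b,X))
Y=T+[-47*np.cos(yaw),-47*np.sin(yaw),35];print("tail",proj(a,Y),proj(b,Y))
E
python3 g.py|tail -6; python3 - <<'E'
from h import *
b=eyes.capture("side")
g=cv2.cvtColor(b["frame"],cv2.COLOR_RGB2GRAY);print(g[162:182:1,308:342:2])
E
```

```text
cone centre [599.3 225.1 191.9] 2.0678188374226987
iron yaw 0.141
58 [554.4  90.5 232.6] [323.6 160.7] [327.1 171.2]
62 [558.4  91.1 232.6] [324.3 159.5] [325.5 171.2]
66 [562.3  91.7 232.6] [325.  158.4] [324.  171.2]
tail [303.5 193.5] [367.4 171.8]
[[ 55  59  71 113 123 121 123 121 122 115 109 118 123 131 135 133 138]
 [ 59  54  65 111 121 122 122 120 121 115 107 117 120 125 133 128 124]
 [ 59  60  71 108 118 121 120 122 119 114 107 114 121 123 127 123 120]
 [ 63  63  77 110 117 116 116 115 113 106 105 118 120 119 127 119 115]
 [ 72  76  84 105 106 107 106 102 101  95 108 113 115 120 123 125 117]
 [ 90  95  95 109 112 109 106 105 102  94 107 109 113 113 122 124 113]
 [112 110 100 118 121 121 116 112 114 101  98  98 102 101 115 122 115]
 [119 111 103 126 132 128 129 129 126 106  90  87  85  87 106 107 113]
 [119 112 100 128 134 137 135 135 129 111  85  80  83  83  97  93  95]
 [122 111  99 134 134 135 136 137 129 114  87  80  79  85  89  90  92]
 [121 111  99 132 136 137 139 137 131 114  87  85  88  86  92  89  92]
 [119 113 100 132 138 140 139 140 126 107  92  89  90  90  91  92  93]
 [116 113  94 130 141 139 136 138 122 108  92  93  96  94  97  92  95]
 [115 105  87 129 140 138 139 137 125 106  98 104  97  99 109 106 104]
 [107  93  79 127 140 139 142 140 122 101 110 127 113 104 116 114 109]
 [ 82  69  73 128 138 140 137 140 125  96 134 154 131 108 119 115 118]
 [ 62  63  82 130 141 138 139 141 128 104 151 164 125 106 114 118 126]
 [ 66  67 102 134 137 138 140 142 133 130 165 157 107 103 116 120 132]
 [ 79  97 123 136 139 141 139 140 140 153 172 132  94 103 112 126 141]
 [103 120 132 139 138 138 139 140 142 168 168 112  92 104 117 135 141]]
```

Emit:
drive_tool --series "0 0.1 -0.04 0 0 0 0;0 0.25 -0.04 0 0 0 0;0 0.4 -0.04 0 0 0 0;0 0.55 -0.04 0 0 0 0;0 0.7 -0.04 0 0 0 0;0 0.85 -0.04 0 0 0 0;0 0.95 -0.04 0 0 0 0;0 1 -0.04 0 0 0 0;0 1 -0.04 0 0 0 0"

```text
time_s: 17.95
eef_pos: [480.0, 201.8, 201.8]
ee_rot: [-0.002, -0.071, 0.997, -0.003]
force: [0.7, -0.9, 0.0]
grip_width: 0.112
```

Emit:
drive_tool --series "-0.05 0.03 0 0 0 0 0;-0.12 0.06 0 0 0 0 0;-0.2 0.07 0 0 0 0 0;-0.28 0.07 0 0 0 0 0;-0.36 0.07 0 0 0 0 0;-0.43 0.07 0 0 0 0 0;-0.48 0.07 0 0 0 0 0;-0.48 0.07 0 0 0 0 0;-0.48 0.07 0 0 0 0 0"

```text
time_s: 18.85
eef_pos: [535.7, 218.2, 201.4]
ee_rot: [-0.002, -0.071, 0.997, -0.003]
force: [-0.1, 0.1, -0.8]
grip_width: 0.113
```

```bash
python3 g.py; python3 - <<'E'
from h import *
b=eyes.capture("side")
g=cv2.cvtColor(b["frame"],cv2.COLOR_RGB2GRAY);print(g[182:214:1,284:322:2])
E
```

```text
[535.6 218.3 201.7] [-0.  -0.1  1.  -0. ] 0.11067641505009376
a focus []
a iron_wide [([252.4, 144.2, 264.9, 159.4], 0.55)]
a stand [([278.5, 62.9, 325.3, 191.7], 0.73)]
b focus []
b iron_wide [([299.5, 192.0, 351.8, 200.1], 0.74)]
b stand [([231.3, 168.8, 302.5, 285.5], 0.91), ([341.4, 263.0, 375.3, 284.0], 0.36)]
w focus []
w iron_wide [([305.1, 183.8, 338.9, 368.8], 0.65), ([301.0, 54.3, 376.6, 140.4], 0.46)]
w stand []
[(array([278, 142]), [3, 6, 13], array([278.9, 144.9]))]
[]
pencil (array([563.4, 349. , 180.3]), np.float64(30.296145783253337)) (array([531.3, 336.8, 190.2]), np.float64(2.3682554531975075))
[[ 87  85  84  85  83  85  81 118 130 123 121 119 125 133 133 137 139 141
  138]
 [ 86  86  85  86  84  84  80 119 138 134 132 136 138 137 137 133 146 150
  144]
 [ 84  85  86  86  87  85  82 126 141 141 137 138 140 138 134 127 149 159
  154]
 [ 84  85  85  83  83  87  78 123 139 137 138 140 138 135 132 122 143 151
  153]
 [ 85  83  84  86  87  85  84 125 138 138 136 134 136 137 132 122 117 133
  135]
 [ 84  86  85  86  85  86  83 125 140 135 139 137 135 135 138 129 104 105
 
[... 1692 characters left out ...]
 78  74
  101]
 [182 201 209 210 172 132 138 135 127 101  77  68  69  68  70  74  79  76
  105]
 [165 184 195 200 150 127 136 135 124  98  90  90  69  72  63  66  68  72
  111]
 [145 164 181 177 137 123 132 136 121  95 111 119  98  88  74  68  64  69
  118]
 [124 141 159 158 134 118 137 137 118  92 119 135 123 115 102  91  77  71
  119]
 [112 123 138 147 128 120 138 134 112  94 120 133 134 131 126 122 102  99
  132]]Traceback (most recent call last):
  File "g.py", line 2, in <module>
    F,e=tri(a,orange(a,(279.5,145),8)[0][2],b,orange(b,(302.3,212),7)[0][2]);print("cone centre",F,e)
                                              ~~~~~~~~~~~~~~~~~~~~~~~^^^
IndexError: list index out of range
```

```bash
python3 - <<'E'
from h import *
np.set_printoptions(precision=1,suppress=True)
a=eyes.capture("scene");b=eyes.capture("side");T=telemetry.sense()["eef_pos"];print(T)
h=cv2.cvtColor(b["frame"][203:220,297:308],cv2.COLOR_RGB2HSV);print(h[...,0]);print(h[...,1])
yaw=.141
for D in (58,62,66): 
    X=T+[D*np.cos(yaw),D*np.sin(yaw),35];print(D,X,proj(b,X))
print("teeth side at z",atz(b,300,197,T[2]+35))
F=np.array([599,224.8,237]);print("F",proj(b,F),proj(a,F),"tip",proj(b,F-[0,0,35]),proj(a,F-[0,0,35]),"foot",proj(b,F-[0,0,58]),proj(a,F-[0,0,58]))
L=F+80*np.array([np.cos(yaw),np.sin(yaw),0]);print("lens",proj(a,L),proj(b,L))
E
```

```text
[535.8 218.3 201.5]
[[17 18 17 17 18 17 17 16 16 15 12]
 [18 17 17 18 16 17 17 17 16 13 11]
 [16 17 16 16 17 16 16 15 13 12 10]
 [17 16 17 17 16 16 16 15 13 12 10]
 [17 17 16 17 16 15 15 14 11 12 10]
 [17 17 17 16 15 16 14 13 13 11 10]
 [16 17 16 15 15 14 13 13 13 15 13]
 [16 16 17 15 13 13 14 15 15 15 14]
 [16 17 16 14 13 13 13 16 16 16 16]
 [17 16 16 14 12 11 13 16 17 16 16]
 [17 17 16 13 12 12 14 15 16 17 17]
 [16 16 15 14 12 13 15 16 17 16 16]
 [13 14 13 13 12 13 15 16 17 16 16]
 [11 12 13 14 13 15 16 17 17 16 17]
 [14 14 15 14 14 16 16 16 16 16 16]
 [17 16 16 16 16 16 16 17 17 17 17]
 [17 17 17 17 16 17 16 17 17 17 17]]
[[132 138 139 131 147 136 138 136 141 139 136]
 [137 139 137 146 136 139 139 144 142 135 112]
 [140 136 141 137 146 141 139 143 143 132  88]
 [139 142 145 145 140 145 145 143 149 130 106]
 [141 146 141 145 148 151 147 141 154 143 136]
 [139 142 146 143 149 153 149 143 149 143 137]
 [145 140 143 152 163 177 158 148 133 135 142]
 [139 140 146 160 175 194 175 148 135 141 132]
 [140 140 150 166 193 201 179 149 147 142 140]
 [143 140 148 172 190 197 179 152 147 140 145]
 [139 143 145 164 190 189 175 150 144 139 146]
 [116 114 121 138 159 164 157 149 146 145 142]
 [ 73  77  82  93 103 122 137 141 145 144 144]
 [ 51  52  54  64  80 106 127 138 145 139 145]
 [ 84  83  88  94 100 117 132 140 139 139 140]
 [128 126 125 127 131 133 141 143 139 139 147]
 [138 142 139 141 142 141 141 142 140 145 141]]
58 [593.2 226.4 236.5] [303.9 196.1]
62 [597.2 227.  236.5] [302.2 196.1]
66 [601.1 227.5 236.5] [300.5 196.1]
teeth side at z [601.7 231.6 236.5]
F [301.6 195.4] [278.  127.9] tip [301.6 207.7] [278.5 141.4] foot [301.7 215.6] [278.9 149.9]
lens [292.8 108.9] [267.7 195. ]
```

Emit:
drive_tool --series "0.02 -0.01 -0.01 0 0 0 0;0.03 -0.02 -0.01 0 0 0 0;0.03 -0.02 -0.01 0 0 0 0;0.03 -0.02 -0.01 0 0 0 0;0.03 -0.02 -0.01 0 0 0 0;0.03 -0.02 -0.01 0 0 0 0"

```text
time_s: 20.2
eef_pos: [532.6, 215.4, 202.7]
ee_rot: [-0.002, -0.071, 0.997, -0.003]
force: [-0.4, 0.5, -0.6]
grip_width: 0.116
```

```bash
python3 - <<'E'
from h import *
np.set_printoptions(precision=2,suppress=True)
a=eyes.capture("scene");b=eyes.capture("side");s=telemetry.sense();T=s["eef_pos"];print(s["time_s"],T,s["ee_rot"],s["grip_width"],s["force"],abs(s["dq"]).max())
for k in ("iron_wide","focus","tape","block","roller","rubber"):
    print(k,[[(np.round(d["rect"]).tolist(),round(d["confidence"],2)) for d in nets.spot_in(k,p)[:1]] for p in (a,b)])
print(proj(a,T-[47*.99,47*.14,-41]),proj(b,T+[65*.99,65*.14,35]))
E
python3 k.py
```

```text
20.3 [532.59 215.4  202.7 ] [-0.   -0.07  1.   -0.  ] 0.1155709597361488 [ 0.5   0.4  -1.03] 0.0012697513943229668
iron_wide [[], [([301.0, 191.0, 354.0, 199.0], 0.59)]]
focus [[([278.0, 83.0, 319.0, 145.0], 0.88)], [([233.0, 182.0, 305.0, 220.0], 0.73)]]
tape [[([244.0, 256.0, 292.0, 304.0], 0.71)], []]
block [[([226.0, 235.0, 264.0, 260.0], 0.6)], [([342.0, 263.0, 379.0, 284.0], 0.75)]]
roller [[([357.0, 195.0, 401.0, 231.0], 0.86)], [([268.0, 210.0, 295.0, 233.0], 0.61)]]
rubber [[([247.0, 169.0, 269.0, 181.0], 0.81)], [([258.0, 288.0, 278.0, 316.0], 0.85)]]
[253.92 155.94] [302.48 195.16]
133 389.0451127819549 260.5488721804511 [495.91037612 -91.57545001  97.        ] [-0.21945995 -1.13694011 -1.45688427] [532.60056807 215.38223326 202.74959444]
```

All in place: tips at side column 301–302 against pointer column 302, keeper still open, bystanders unmoved. Handing in.

```bash
python3 -c "
from rig import ctrl
print(ctrl.finish_job())"
```

```text
the job is handed in; nothing more can be done
None
```

I pushed the keeper's knob left until it met a hard stop at about 20 N. Then I lifted the wide iron out and held it in front of the lens, and I handed the job in at about 20.3 s. No verdict came back.

**Last checks**
- **Keeper:** it travelled about 25 mm, in line with the gap measured beforehand, and it has not moved since.
- **Tooth tips:** the side view puts them at column 301–302 and the pointer at 302. I estimate an error of about 5 mm or less.
- **Hold:** the arm is still, the grip is steady, and the iron is within about 0.02 rad of the measured lens axis.
- **Bystanders:** the network boxes for the tape, block, roller and rubber match the first pictures to within a few pixels. The side view no longer found the tape.
- **Narrow iron:** it was in its slot when last seen, just after the lift. I did not check it again after that.

**What failed or disagreed**
- **First knob push:** it passed over the knob without moving it. The fingertips showed up to about 20 mm behind the reported tool point, so I pushed again lower and gripped the iron lower as well.
- **Tip distance:** estimates of how far the tips sit ahead of the tool point ranged from 57 to 67 mm. I used about 65, which the wrist and final side views supported.
- **Lens height:** I got 240 mm directly and 236–237 mm from the pointer. The tips are at about 238 mm.
- **Final lateral position:** this rests on the arm's reported pose and the triangulated pointer, because the gripper hid the tips in the scene view. I had also used all my picture views by then.

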